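# Seat the pinned taper arbor in the trimming stand

### The arm

A 6-joint arm with a two-finger parallel gripper is mounted at the origin on a cart in front of the work surface, level with it; the furniture and walls round the work are solid. World frame = base frame: x ahead of the robot, y to its left, z up, the work surface at z = 0. Lengths are in m, angles in rad, forces in N, time in s.
With the tool pointing down it reaches from about 0.4 to 0.925 m from the base axis. Payload 12.5 kg.
Tool frame: the origin (TCP) lies between the finger pads; the fingertips stand 22 mm ahead of it and the grasp point (between the pads) lies 3 mm ahead of it; z points along the fingers, y is the direction in which the jaws open and shut (so a half turn about z gives the same grasp; the last joint's range is limited). The gripper opens to 95 mm and grips with 3 to 60 N. Pads are 20 mm wide; open, the fingers measure 119 mm over their backs; the gripper's body (75 mm by 180 mm) begins 59 mm behind the grasp point.
Start: joints at [-1.416, 0.491, 1.559, -0, 1.092, -0.106], TCP at [0.161, -0.604, 0.237] pointing down, gripper open.
Joint ranges: [-3.1, 3.1], [-0.84, 2.19], [0.05, 2.79], [-1.13, 4.28], [0.06, 2.93], [-2.69, 2.69]. Speed limits (rad/s): [2.22, 2.22, 2.79, 3.14, 3.14, 3.14].

### API

Orientations are given as [roll, pitch, yaw] about the fixed x, y, z axes, in that order (R = Rz(yaw) Ry(pitch) Rx(roll)).
In Python, from plant import * gives the robot as it stands. The module is installed in compiled form; this text tells all that it offers.
- The arm moves only by the tool step_arm, never from a script. Its argument "rows" is one flat list of numbers, 7 for each row, row after row: the shift along the tool's x, y, z in mm, then the turn, a rotation vector about the tool's x, y, z in degrees, then the finger opening in mm, from 0 to 95.1. A call has 1 to 12 rows; each row shifts and turns the commanded pose from where the row before left it, along the tool's axes as they then stand; what a row does not reach is not made up. A row lasts 1/10 s, in which the tool goes at most 50 mm and 8.59 degrees, less where a joint would pass 70% of its speed; a pose out of reach is approached as far as the arm can. A call is refused whole if a number of a shift passes 50 or a number of a turn 8.59, either way. A call with a gripper value outside its range is refused whole. The fingers move at their own pace and stop on an object; "force" is the grip in N (left out, the last holds). Time passes only in rows, so rows that do not move let the fingers close. It gives the time, the measured TCP pose, the force and the opening at its end, in the units of the state.
- read_state(): the state, without advancing time (a new reading comes with each control period).
- snapshot(name): name is "scene" or "top"; returns the picture (480x640x3 uint8, red, green, blue); there is no depth.
- get_calibration(name): a dict with "camera_matrix" (3x3 intrinsics, pixels), "dist" ([k1, k2, p1, p2, k3] as OpenCV has them; the pictures are not rectified), "R" (3x3) and "t" (3): a world point X has camera coordinates R X + t. Camera axes: x right, y down, z forward; pixel columns grow to the right and rows downward; lengths in m; the calibration is good to about 2 mm. A picture is of the moment at which its call begins. get_calibration takes no time and is no camera call.
- job_done(): hands the job in, once; it reports no verdict.
The state is a dict: "clock": time; "joints": joint angles; "joint_vel": joint speeds; "tau": joint torques, N m; "ee_pos": TCP position; "eef_rot": TCP orientation; "ft_force": force on the tool from outside, world axes, zero at the start; "wrist_torque": the same for the moment, N m; "width": opening from 0.0 (shut) to 1.0 (fully open).
Only numpy, scipy, OpenCV 4.12 (cv2) and the standard library are available. Lean on these libraries where they do the work, as an engineer would, in place of code of your own. Each camera call takes 0.05 s, during which the arm holds its last target. There are 200 camera calls.

### The job

Take the steel taper arbor out of its wooden parking block and fit it, taper down, into the sprung nose of the trimming stand. Unless its three drive pins happen to meet notches at once they ride on the nose's teeth: push down lightly against the spring and turn the arbor until you feel the pins drop into notches and the taper nests fully home, then stop turning at once so nothing is strained, and let go. Use a gentle hand throughout and leave the ivory body and the paste jar standing nearby alone.

Things in the scene. Friction and masses are not known exactly. Their poses are not given: they have to be found in the camera images.
- arbor: Loose solid steel arbor, upright, 84 mm tall, 0.16-0.26 kg; z up its axis. Origin: centre of the small lower end of its taper. Upward: taper from diameter 18 mm to 40 mm at z = 30, neck to 33, round flange of diameter 65 mm z = 33-39, square head above. Three flat-ended round drive pins (diameter 6) point down from the flange, 27.5 mm off axis, at 0, 120, 240 degrees from +x, ends at z = 24.
- park: Fixed wooden parking block 84 x 84 x 40 mm, origin at the centre of its underside, z up. In its top is a round hole, diameter 40 mm, 34 mm deep, in which the arbor's taper hangs with about 2 mm of play, the arbor standing on its pins, origin 16 mm above the block's.
- stand: Fixed trimming stand: grey foot 100 x 100 x 12 mm, upright aluminium sleeve of diameter 60 mm to height 66 mm, above it the sprung steel nose (diameter 67 mm, top at 95 mm). Origin at the centre of the foot's underside, z up. Its yaw does not tell where the nose's notches are: the nose is locked at an unknown angle, different each time (the notches can be seen from above).
- mouth (a point): Point on the stand's axis at the tooth tops (mouth) of the unpressed nose, 95 mm above the stand's underside, z up; fixed, does not follow the nose. The nose's bore is the arbor's taper (diameter 40 mm at the mouth, 30 deep). Fully home, the arbor's origin is 30 mm below this point; with its pins riding on the teeth 24 mm below (then about 2 mm of sideways play).
- body_ivory: Bystander: hollow ivory plastic body, upright, about 76 x 68 x 104 mm, loose; origin at the centre of its underside.
- paste_jar: Bystander: white round jar with a blue screw lid, 55 x 55 x 54 mm, loose; origin at the centre of its underside.
- head (a point): Middle of the gripping height of the arbor's square head, on its axis 66 mm above the arbor's origin; axes as the arbor's. The head is 32 x 32 mm, faces square to x and y, from z = 39 (flange top) to 84 of the arbor.
- notches (a point): Point on the stand's axis 13 mm under the mouth (notch floor), fixed. Round the nose's bore stand six teeth with six notches, 60 degrees apart, 13 mm deep; a pin has about 4 degrees of play each way in one; turned further it hits the notch side hard and the torque climbs steeply. The nose slides straight down on a damped spring: 4.4 N, then 0.5 N per mm; hard stop at 14 mm.
There are look-alikes about, which are no part of the job. What is shaped like the arbor but red is not meant.

How it is judged:
On the way:
1. the arbor is lifted out of its block, its lower end clear above the block's top (z of arbor in the frame of park above 0.045 m), for 0.1 s.
At the end, for the whole second after the job is handed in: The arbor stands nested in the nose: released and at rest, upright within 2 degrees, its axis within 2.5 mm of the stand's, its lower end 27.5 to 33.5 mm below the mouth point (pins in the notches, taper home, nose back up) (horizontal distance between arbor and mouth below 0.0025 m and z of arbor in the frame of mouth between -0.0335 and -0.0275 m and angle between arbor's own z axis and vertical below 0.035 rad and linear speed of arbor below 0.01 m/s); the robot touches nothing.
It fails at once if the arbor is forced on the stand (more than 60 N of contact force summed over the faces that touch: about 20 N of push on the nested taper, or a twist of about 1.4 N m) (contact force between arbor and stand above 60 N).
It fails at once if the ivory body is disturbed (moved more than 15 mm) (distance of body_ivory from where it was at the start of the episode above 0.015 m).
It fails at once if the paste jar is disturbed (moved more than 15 mm) (distance of paste_jar from where it was at the start of the episode above 0.015 m).
It also fails if it takes over 51 s, if anything falls off the work surface, if the arm or the gripper's body presses on something with over 40 N, if the wrist force passes 120 N, or if a joint passes its speed limit or range.

## Working session

There is one attempt and no reset: what is moved stays moved. The work goes in short steps, Python scripts to look and compute and a tool call to move; the robot and the scene stay as the last step left them, time stands still between calls to the robot, and variables do not carry over. Pictures are saved under pics/ and viewed, about 8 in all and at most 12, crops included, and the job is handed in when it is done.

Besides the shell and the picture viewer there is one more tool, called after "Request:" as a command line: name --argument value ..., lists and objects as JSON in quotes. step_arm: Moves the arm, as the interface text tells. Its arguments: {"type":"object","properties":{"rows":{"type":"array"},"force":{"type":"number"}},"required":["rows"]}

```bash
mkdir -p pics; python3 - <<'E'
from plant import *
import cv2
for n in("scene","top"):
    im=snapshot(n); cv2.imwrite(f"pics/{n}0.png",im[:,:,::-1])
    c=get_calibration(n); R=c["R"];print(n,c["camera_matrix"],c["dist"],-R.T@c["t"]); print(R)
s=read_state();print(s)
E
```

```text
scene [[583.9719282    0.         303.43891549]
 [  0.         583.9719282  237.12467314]
 [  0.           0.           1.        ]] [-0.02048958  0.          0.          0.          0.        ] [-0.39370067  0.18357686  0.48205267]
[[-0.51734694 -0.85573896 -0.00793595]
 [-0.3299946   0.20804114 -0.92077275]
 [ 0.78959212 -0.47374014 -0.39001868]]
top [[561.28742009   0.         316.84658577]
 [  0.         561.28742009 238.32921026]
 [  0.           0.           1.        ]] [-0.13100024  0.          0.          0.          0.        ] [ 0.3046008 -0.302864   0.9164901]
[[-0.02326223 -0.99960138  0.0159984 ]
 [-0.99450334  0.02150353 -0.10247299]
 [ 0.10208812 -0.01829421 -0.99460713]]
{'clock': 0.1, 'joints': array([-1.41558389e+00,  4.91477530e-01,  1.55939573e+00, -1.25792527e-05,
        1.09168698e+00, -1.05636963e-01]), 'joint_vel': array([ 0.00025633, -0.00162944, -0.00173607, -0.00121183, -0.00095344,
       -0.00153522]), 'tau': array([ 3.53260002e-03, -6.13623047e+01, -2.58605736e+01,  6.93419692e-02,
        4.70250857e-02, -4.82993391e-05]), 'ee_pos': array([ 0.16115503, -0.60366476,  0.2361312 ]), 'eef_rot': array([-3.14062929e+00, -9.09273398e-05,  2.60855160e-01]), 'ft_force': array([0.00361296, 0.26241379, 0.7432473 ]), 'wrist_torque': array([-0.04983861, -0.05079262, -0.02059616]), 'width': 0.9970547044569985}
```

View pics/scene0.png

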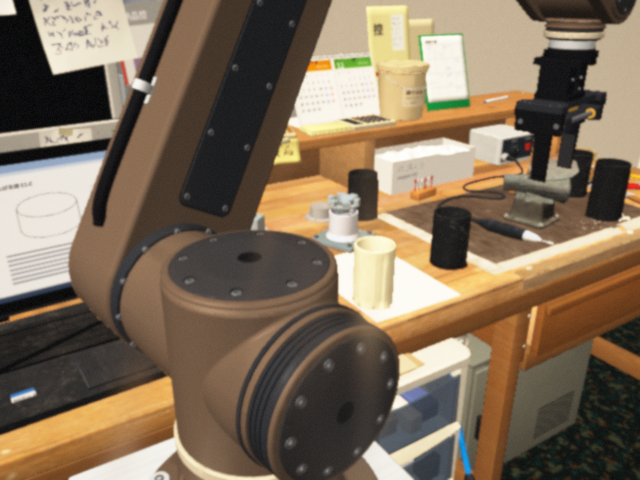

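View pics/top0.png

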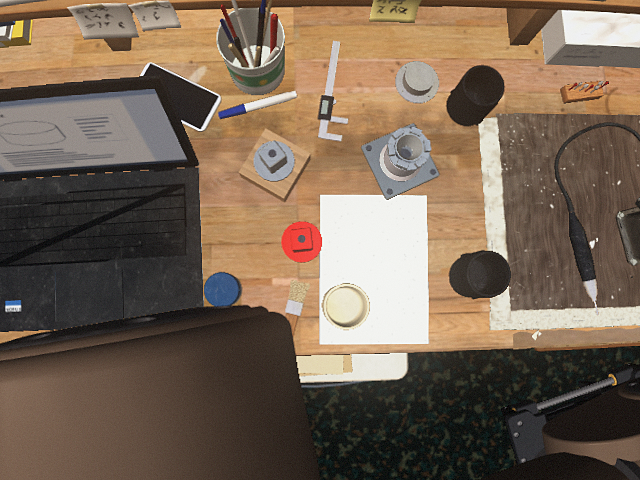

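The top view shows the arbor in its block at about (274,158), the stand at (405,150), the red look-alike at (302,242), the ivory body at (346,305) and the jar lid at (222,290). Next I'll view magnified crops.

```bash
python3 - <<'E'
import cv2,numpy as np
im=cv2.imread("pics/top0.png")
a=im[115:205,230:320];b=im[115:205,360:450]
f=lambda x:cv2.resize(x,(400,400),interpolation=cv2.INTER_CUBIC)
cv2.imwrite("pics/crop0.png",np.hstack([f(a),f(b)]))
E
```

```text
(no output)
```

View pics/crop0.png

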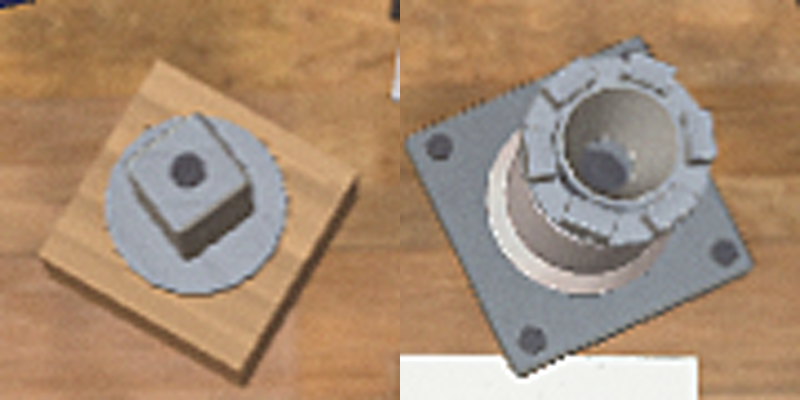

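```bash
cat >h.py <<'E'
import cv2,numpy as np
from plant import *
def ray(uv,z,n="top"):
    c=get_calibration(n);uv=np.array(uv,float).reshape(-1,1,2)
    p=cv2.undistortPoints(uv,c["camera_matrix"],c["dist"])[:,0]
    d=np.c_[p,np.ones(len(p))]@c["R"];o=-c["R"].T@c["t"]
    return o+d*((z-o[2])/d[:,2])[:,None]
def proj(X,n="top"):
    c=get_calibration(n)
    return cv2.projectPoints(np.array(X,float).reshape(-1,1,3),cv2.Rodrigues(c["R"])[0],c["t"],c["camera_matrix"],c["dist"])[0][:,0]
E
python3 - <<'E'
from h import *
def A(l,o):return [(o+x/4.4444-.5,115+y/4.4444-.5) for x,y in l]
np.set_printoptions(precision=4,suppress=True)
def sq(nm,l,o,z):
    P=ray(A(l,o),z)[:,:2];e=[P[(i+1)%4]-P[i] for i in range(4)]
    print(nm,P.mean(0),"len",[round(np.linalg.norm(v),4) for v in e],"yaw",[round(np.degrees(np.arctan2(v[1],v[0]))%90,1) for v in e])
sq("head",[(128,182),(200,115),(250,185),(182,232)],230,.1)
print("hole",ray(A([(187,170)],230),.1), "flange",ray(A([(196,205)],230),.055))
sq("park",[(157,60),(358,178),(243,372),(40,255)],230,.04)
sq("foot",[(8,135),(240,38),(352,265),(120,375)],360,.012)
print("bore",ray(A([(223,143)],360),.095),ray(A([(162,143),(285,143),(223,85),(223,200)],360),.095))
print("ivory",ray([(346,305)],.104),"jar",ray([(222,290)],.054),"red",ray([(302,242)],.05))
im=cv2.imread("pics/top0.png")
# rectified view of nose at z=.095, 10px/mm, x up y left
c=ray(A([(223,143)],360),.095)[0]
def rect(c,z,r,N=400):
    g=np.linspace(-r,r,N);X=np.stack([np.repeat(c[0]-g[:,None],N,1),np.repeat(c[1]-g[None],N,0),np.full((N,N),z)],-1)
    m=proj(X).reshape(N,N,2).astype(np.float32);return cv2.remap(im,m[...,0],m[...,1],cv2.INTER_CUBIC)
a=rect(c,.095,.04);b=rect(ray(A([(187,170)],230),.1)[0],.1,.04)
for k in(a,b):cv2.circle(k,(200,200),2,(0,0,255),-1)
cv2.circle(a,(200,200),100,(0,0,255),1);cv2.circle(a,(200,200),167,(0,0,255),1)
cv2.imwrite("pics/rect0.png",np.hstack([a,b]))
E
```

```text
head [ 0.5151 -0.2544] len [np.float64(0.0333), np.float64(0.0295), np.float64(0.0278), np.float64(0.0251)] yaw [np.float64(42.8), np.float64(33.8), np.float64(34.2), np.float64(45.6)]
hole [[ 0.518  -0.2534  0.1   ]] flange [[ 0.517  -0.2537  0.055 ]]
park [ 0.5169 -0.254 ] len [np.float64(0.0851), np.float64(0.0818), np.float64(0.0846), np.float64(0.0831)] yaw [np.float64(57.7), np.float64(58.7), np.float64(58.5), np.float64(59.1)]
foot [ 0.525  -0.4605] len [np.float64(0.0964), np.float64(0.0959), np.float64(0.0975), np.float64(0.0993)] yaw [np.float64(22.3), np.float64(23.4), np.float64(24.3), np.float64(22.7)]
bore [[ 0.5251 -0.4615  0.095 ]] [[ 0.5254 -0.4406  0.095 ]
 [ 0.5249 -0.4829  0.095 ]
 [ 0.5455 -0.4625  0.095 ]
 [ 0.5053 -0.4606  0.095 ]]
ivory [[ 0.2905 -0.3576  0.104 ]] jar [[ 0.3166 -0.1714  0.054 ]] red [[ 0.3883 -0.2957  0.05  ]]
```

View pics/rect0.png

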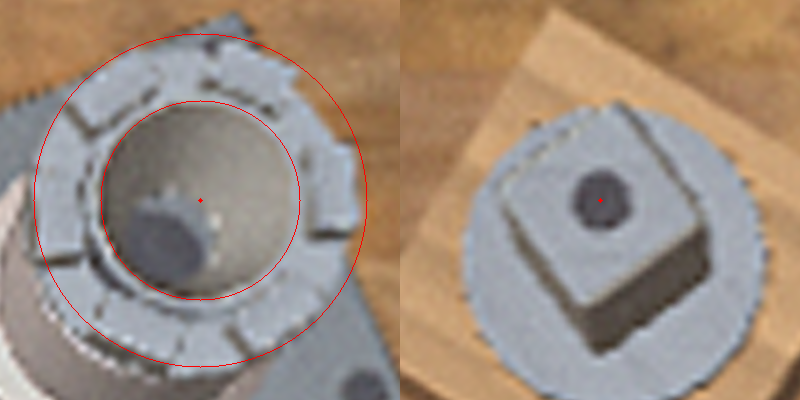

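The rectified crop puts the nose centre at about (0.525, -0.461). The notches sit at about 7° mod 60, and the head faces at about 35.5° mod 90. The head centre is (0.517, -0.2537). I'll turn first and then travel at height.

Request:
step_arm --rows '[0,0,0,0,0,-6.85,95,0,0,0,0,0,-6.85,95,0,0,0,0,0,-6.85,95,40,-6,0,0,0,0,95,40,-6,0,0,0,0,95,40,-6,0,0,0,0,95,40,-6,0,0,0,0,95,40,-6,0,0,0,0,95,40,-6,0,0,0,0,95,40,-6,0,0,0,0,95,40,-6,0,0,0,0,95,40,-6,0,0,0,0,95]' --force 20

```text
clock: 1.3
ee_pos: [0.4239, -0.3495, 0.2365]
eef_rot: [-3.141, 0.0, 0.619]
ft_force: [-0.1, -0.3, 0.4]
width: 1.001
```

```bash
cat >>h.py <<'E'
def go(x,y,z,yawdeg=None):
    s=read_state();p=s["ee_pos"];r=s["eef_rot"];from scipy.spatial.transform import Rotation as Ro
    R=Ro.from_euler("xyz",r).as_matrix()
    print("t",round(s["clock"],2),"pos",p.round(4),"rpy",np.degrees(r).round(2),"F",s["ft_force"].round(2),"T",s["wrist_torque"].round(3),"w",round(s["width"]*95.1,1))
    print("tool delta mm",(R.T@(np.array([x,y,z])-p)*1000).round(1))
E
python3 -c "
from h import *
go(.5173,-.2537,.085)"
```

```text
t 1.3 pos [ 0.4239 -0.3495  0.2365] rpy [-1.7999e+02  1.0000e-02  3.5490e+01] F [-0.12 -0.35  0.39] T [-0.01  -0.029 -0.042] w 95.2
tool delta mm [131.7 -23.7 151.5]
```

Request:
step_arm --rows '[40,-7,0,0,0,0,95,40,-7,0,0,0,0,95,40,-7,20,0,0,0,95,12,-3,30,0,0,0,95,0,0,30,0,0,0,95,0,0,0,0,0,0,95]'

```text
clock: 1.9
ee_pos: [0.5153, -0.2533, 0.1533]
eef_rot: [-3.136, 0.002, 0.62]
ft_force: [-0.6, -0.6, 0.2]
width: 0.999
```

```bash
python3 -c "
from h import *
im=snapshot('top');im2=snapshot('scene')
cv2.imwrite('pics/hover.png',np.hstack([cv2.resize(im[90:270,190:370,::-1],(400,400)),cv2.resize(im2[100:280,230:410,::-1],(400,400))]))
go(.5173,-.2537,.085)"
```

```text
t 2.0 pos [ 0.5165 -0.2549  0.1569] rpy [-1.7996e+02  2.0000e-02  3.5480e+01] F [-0.02 -0.58  0.02] T [-0.047 -0.025 -0.01 ] w 95.0
tool delta mm [ 1.4 -0.4 71.9]
```

View pics/hover.png

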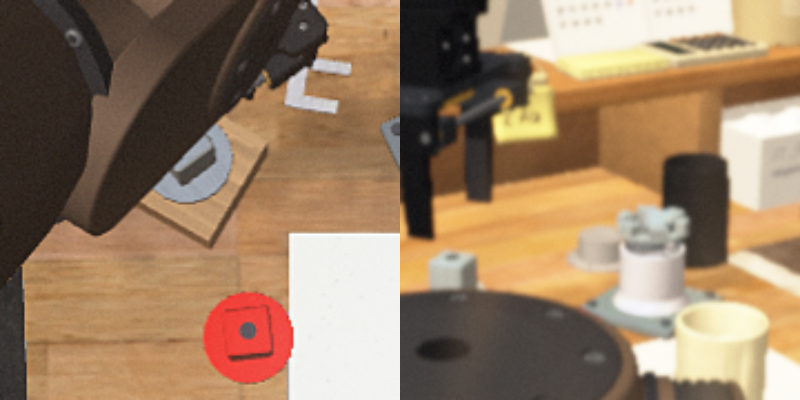

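The hover view shows the gripper standing over the head, with nothing in the way between them. I'll descend and close gently.

Request:
step_arm --rows '[1.4,-0.4,20,0,0,0,95,0,0,20,0,0,0,95,0,0,15,0,0,0,95,0,0,10,0,0,0,95,0,0,7,0,0,0,95,0,0,0,0,0,0,70,0,0,0,0,0,0,50,0,0,0,0,0,0,40,0,0,0,0,0,0,36,0,0,0,0,0,0,34]' --force 20

```text
clock: 3.0
ee_pos: [0.5175, -0.2536, 0.085]
eef_rot: [3.141, -0.0, 0.62]
ft_force: [-0.1, 0.5, 0.2]
width: 0.632
```

```bash
python3 -c "
from h import *
go(.5173,-.2537,.085)"
```

```text
t 3.0 pos [ 0.5175 -0.2536  0.085 ] rpy [ 1.7997e+02 -1.0000e-02  3.5500e+01] F [-0.08  0.48  0.18] T [ 0.    -0.038 -0.002] w 60.1
tool delta mm [-0.2 -0.  -0. ]
```

Request:
step_arm --rows '[0,0,0,0,0,0,34,0,0,0,0,0,0,34,0,0,0,0,0,0,33,0,0,0,0,0,0,32,0,0,0,0,0,0,31,0,0,0,0,0,0,30,0,0,0,0,0,0,28,0,0,0,0,0,0,28]' --force 20

```text
clock: 3.8
ee_pos: [0.5174, -0.2536, 0.0846]
eef_rot: [-3.142, 0.0, 0.619]
ft_force: [-0.4, 0.1, -1.1]
width: 0.337
```

```bash
python3 -c "
from h import *
go(.5173,-.2537,.085)"
```

```text
t 3.8 pos [ 0.5174 -0.2536  0.0846] rpy [-1.800e+02  1.000e-02  3.549e+01] F [-0.38  0.12 -1.11] T [-0.042 -0.056 -0.014] w 32.0
tool delta mm [-0.1  0.1 -0.4]
```

It's gripped at 32.0 mm. I'll lift.

Request:
step_arm --rows '[0,0,0,0,0,0,25,0,0,-3,0,0,0,25,0,0,-7,0,0,0,25,0,0,-10,0,0,0,25,0,0,-15,0,0,0,25,0,0,-20,0,0,0,25,0,0,-20,0,0,0,25,0,0,-20,0,0,0,25,0,0,-20,0,0,0,25,0,0,-10,0,0,0,25,0,0,0,0,0,0,25,0,0,0,0,0,0,25]'

```text
clock: 5.0
ee_pos: [0.5171, -0.2534, 0.2093]
eef_rot: [-3.141, 0.0, 0.619]
ft_force: [-0.6, 0.1, -2.2]
width: 0.339
```

```bash
python3 -c "
from h import *
go(.5253,-.461,.2102)"
```

```text
t 5.0 pos [ 0.5171 -0.2534  0.2093] rpy [-1.7998e+02  1.0000e-02  3.5490e+01] F [-0.58  0.15 -2.24] T [-0.005 -0.052  0.037] w 32.2
tool delta mm [-113.8  173.8   -1. ]
```

Weight is about 2.4 N, so the arbor is lifted. I'll move over the stand.

Request:
step_arm --rows '[-6,9,0,0,0,0,25,-12,18.2,0,0,0,0,25,-16,24.4,0,0,0,0,25,-16,24.4,0,0,0,0,25,-16,24.4,0,0,0,0,25,-16,24.4,0,0,0,0,25,-14,21.3,0,0,0,0,25,-10,15.2,0,0,0,0,25,-6,9.1,0,0,0,0,25,-2,3.2,0,0,0,-1.5,25,0,0,0,0,0,0,25,0,0,0,0,0,0,25]'

```text
clock: 6.2
ee_pos: [0.5254, -0.4604, 0.2095]
eef_rot: [-3.141, 0.0, 0.646]
ft_force: [-0.3, -0.1, -1.8]
width: 0.335
```

```bash
python3 -c "
from h import *
im=snapshot('top');im2=snapshot('scene')
cv2.imwrite('pics/over.png',np.hstack([cv2.resize(im[70:220,330:480,::-1],(400,400),interpolation=2),cv2.resize(im2[120:260,280:420,::-1],(400,400),interpolation=2)]))
go(.525,-.461,.142)"
```

```text
t 6.3 pos [ 0.5255 -0.4604  0.2098] rpy [180.    -0.    37.03] F [-0.32  0.39 -2.07] T [-0.061  0.002  0.01 ] w 31.9
tool delta mm [-0.8  0.2 67.8]
```

View pics/over.png

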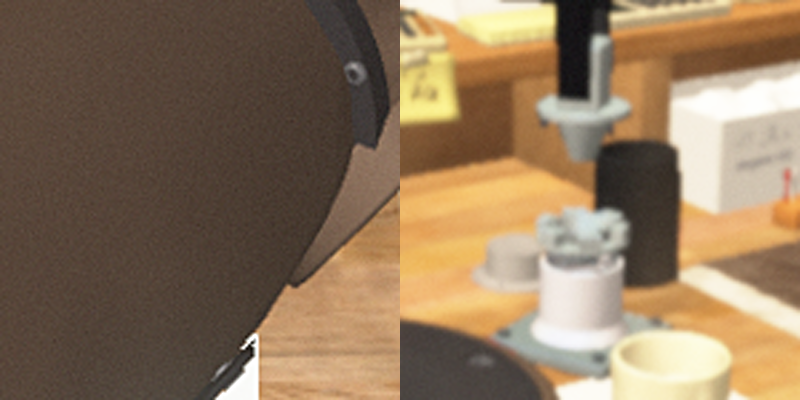

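The scene view shows the arbor hanging straight above the nose, flange and nose columns agreeing at 535–632. I'll lower, slowing before contact.

Request:
step_arm --rows '[-0.6,0.2,10,0,0,0,25,0,0,20,0,0,0,25,0,0,16,0,0,0,25,0,0,10,0,0,0,25,0,0,6,0,0,0,25,0,0,3,0,0,0,25,0,0,1,0,0,0,25,0,0,1,0,0,0,25,0,0,0,0,0,0,25]'

```text
clock: 7.2
ee_pos: [0.5251, -0.4617, 0.1431]
eef_rot: [3.141, -0.0, 0.646]
ft_force: [-0.4, 0.0, -2.2]
width: 0.336
```

```bash
python3 -c "
from h import *
go(.525,-.461,.1396)"
```

```text
t 7.2 pos [ 0.5251 -0.4617  0.1431] rpy [179.96  -0.    36.99] F [-0.44  0.02 -2.2 ] T [-0.018 -0.029 -0.013] w 32.0
tool delta mm [ 0.4 -0.6  3.5]
```

Request:
step_arm --rows '[0.3,-0.4,1,0,0,0,25,0,0,1,0,0,0,25,0,0,1,0,0,0,25,0,0,0.7,0,0,0,25,0,0,0.7,0,0,0,25,0,0,0,0,0,0,25]'

```text
clock: 7.8
ee_pos: [0.525, -0.4611, 0.1381]
eef_rot: [-3.141, 0.0, 0.646]
ft_force: [-0.7, -0.2, -1.7]
width: 0.336
```

```bash
python3 -c "
from h import *
go(.525,-.461,.1396)"
```

```text
t 7.8 pos [ 0.525  -0.4611  0.1381] rpy [-179.99    0.     36.99] F [-0.66 -0.17 -1.68] T [-0.034 -0.052 -0.003] w 32.0
tool delta mm [ 0.1 -0.1 -1.5]
```

Request:
step_arm --rows '[0,0,0.7,0,0,0,25,0,0,0.7,0,0,0,25,0,0,0,0,0,0,25]'

```text
clock: 8.1
ee_pos: [0.5249, -0.4611, 0.1367]
eef_rot: [-3.141, 0.0, 0.646]
ft_force: [-0.1, -0.3, -2.6]
width: 0.341
```

```bash
python3 -c "
from h import *
go(.525,-.461,.1396)"
```

```text
t 8.1 pos [ 0.5249 -0.4611  0.1367] rpy [-179.99    0.     36.99] F [-0.12 -0.26 -2.61] T [ 0.029 -0.059 -0.012] w 32.5
tool delta mm [ 0.1 -0.1 -2.9]
```

Request:
step_arm --rows '[0,0,0.7,0,0,0,25,0,0,0.7,0,0,0,25,0,0,0,0,0,0,25]'

```text
clock: 8.4
ee_pos: [0.525, -0.4611, 0.1353]
eef_rot: [-3.142, 0.0, 0.646]
ft_force: [0.1, 0.6, -1.0]
width: 0.337
```

```bash
python3 -c "
from h import *
go(.525,-.461,.1396)"
```

```text
t 8.4 pos [ 0.525  -0.4611  0.1353] rpy [-180.      0.     36.99] F [ 0.14  0.63 -0.99] T [ 0.012 -0.057 -0.023] w 32.0
tool delta mm [ 0.1 -0.1 -4.3]
```

Force still shows about the bare weight 4.3 mm below the expected riding height, so the pins look to have met notches at once. I'll ease down the rest of the way.

Request:
step_arm --rows '[0,0,0.5,0,0,0,25,0,0,0.5,0,0,0,25,0,0,0,0,0,0,25]'

```text
clock: 8.7
ee_pos: [0.525, -0.461, 0.1344]
eef_rot: [-3.141, -0.0, 0.646]
ft_force: [-0.5, 0.6, -0.5]
width: 0.337
```

```bash
python3 -c "
from h import *
go(.525,-.461,.1396)"
```

```text
t 8.7 pos [ 0.525  -0.461   0.1344] rpy [-179.99   -0.     36.99] F [-0.45  0.58 -0.51] T [ 0.063  0.    -0.054] w 32.0
tool delta mm [ 0.  -0.  -5.2]
```

Request:
step_arm --rows '[0,0,0.5,0,0,0,25,0,0,0.3,0,0,0,25,0,0,0,0,0,0,25]'

```text
clock: 9.0
ee_pos: [0.525, -0.461, 0.1338]
eef_rot: [-3.141, -0.0, 0.646]
ft_force: [-1.3, 2.3, 2.1]
width: 0.337
```

```bash
python3 -c "
from h import *
go(.525,-.461,.1396)"
```

```text
t 9.0 pos [ 0.525  -0.461   0.1338] rpy [-179.99   -0.     36.99] F [-1.29  2.27  2.09] T [ 0.492  0.144 -0.025] w 32.1
tool delta mm [-0.   0.  -5.8]
```

Contact came at the predicted home height with a slight side load and almost no twist. I'll relieve the side load by about 0.5 mm and check.

Request:
step_arm --rows '[0,-0.3,0,0,0,0,25,0,-0.3,0,0,0,0,25,0,0,0,0,0,0,25]'

```text
clock: 9.3
ee_pos: [0.5248, -0.4608, 0.1337]
eef_rot: [3.141, -0.0, 0.646]
ft_force: [0.9, 1.1, 0.5]
width: 0.334
```

```bash
python3 -c "
from h import *
go(.525,-.461,.1396)"
```

```text
t 9.3 pos [ 0.5248 -0.4608  0.1337] rpy [ 1.7995e+02 -1.0000e-02  3.6990e+01] F [0.87 1.13 0.55] T [ 0.189 -0.276 -0.003] w 31.8
tool delta mm [ 0.   0.3 -5.9]
```

Request:
step_arm --rows '[0,0,0.3,0,0,0,25,0,0,0,0,0,0,25]'

```text
clock: 9.5
ee_pos: [0.5248, -0.4608, 0.1336]
eef_rot: [3.141, -0.0, 0.646]
ft_force: [0.9, 1.2, 2.6]
width: 0.337
```

```bash
python3 -c "
from h import *
go(.525,-.461,.1396)"
```

```text
t 9.5 pos [ 0.5248 -0.4608  0.1336] rpy [ 1.7996e+02 -1.0000e-02  3.6990e+01] F [0.92 1.16 2.57] T [ 0.283 -0.316  0.066] w 32.0
tool delta mm [ 0.   0.3 -6. ]
```

The arbor sits at exactly the predicted home height, with light force and little twist. I'll let go and retreat straight up.

Request:
step_arm --rows '[0,0,0,0,0,0,40,0,0,0,0,0,0,50,0,0,0,0,0,0,70,0,0,0,0,0,0,80,0,0,0,0,0,0,80,0,0,-10,0,0,0,80,0,0,-20,0,0,0,80,0,0,-30,0,0,0,80,0,0,-40,0,0,0,80]'

```text
clock: 10.4
ee_pos: [0.5242, -0.4602, 0.2338]
eef_rot: [-3.139, 0.0, 0.646]
ft_force: [0.3, -0.0, 0.7]
width: 0.837
```

Request:
step_arm --rows '[-30,20,0,0,0,0,80,-40,20,0,0,0,0,80,-40,20,0,0,0,0,80,-40,20,0,0,0,0,80,-40,20,0,0,0,0,80,-40,20,0,0,0,0,80,-20,10,0,0,0,0,80,0,0,0,0,0,0,80]'

```text
clock: 11.2
ee_pos: [0.4005, -0.7174, 0.2331]
eef_rot: [-3.142, 0.0, 0.642]
ft_force: [0.6, 0.1, -0.7]
width: 0.84
```

```bash
python3 -c "
from h import *
im=snapshot('top');im2=snapshot('scene')
cv2.imwrite('pics/t_end.png',im[:,:,::-1])
cv2.imwrite('pics/end.png',np.hstack([cv2.resize(im[100:200,355:455,::-1],(400,400),interpolation=2),cv2.resize(im2[150:260,285:395,::-1],(400,400),interpolation=2)]))
go(.525,-.461,.142)"
```

```text
t 11.3 pos [ 0.403  -0.7148  0.2335] rpy [-1.7999e+02 -1.0000e-02  3.6950e+01] F [ 0.65  0.78 -0.14] T [-0.017  0.014  0.013] w 80.1
tool delta mm [ 250.  -129.4   91.6]
```

View pics/end.png

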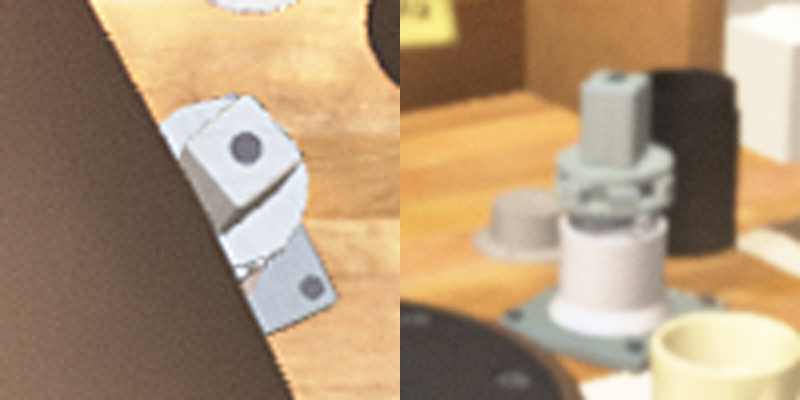

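The top crop shows the head hole at image (416.5, 137), and the scene crop shows it at (344.7, 171). The flange sits close on the nose and the arbor looks upright. I'll triangulate the head top and check the bystanders.

```bash
python3 -c "
from h import *
np.set_printoptions(precision=4,suppress=True)
a=np.array([416,136.5]);print('top ray @.149,.155',ray([a],.149),ray([a],.155))
im=snapshot('scene');r=im[160:182,330:360].astype(int).sum(2)
P=[.525,-.461]
for z in(.149,.155,.095): print(z,'scene',proj([P+[z]],'scene'),'top',proj([P+[z]]))
# flange top edges on axis
print('flange top z .104/.110, scene',proj([P+[.104]],'scene'),proj([P+[.110]],'scene'))
b=cv2.imread('pics/top0.png').astype(int);e=cv2.imread('pics/t_end.png').astype(int)
for n,(u,v) in dict(ivory=(346,305),jar=(222,290)).items(): print(n,abs(b-e)[v-25:v+25,u-25:u+25].mean())
s=cv2.imread('pics/scene0.png').astype(int);print('ivory scene',abs(s-im[:,:,::-1])[240:305,350:395].mean())
k=cv2.resize(im[155:220,320:385,::-1],(600,600),interpolation=2);cv2.imwrite('pics/k.png',k)
"
```

```text
top ray @.149,.155 [[ 0.5254 -0.4609  0.149 ]] [[ 0.5237 -0.4596  0.155 ]]
0.149 scene [[343.1455 171.4385]] top [[416.0947 136.7712]]
0.155 scene [[343.2007 168.5232]] top [[416.902  135.5779]]
0.095 scene [[342.656 197.165]] top [[409.3258 146.7733]]
flange top z .104/.110, scene [[342.7366 192.9403]] [[342.7905 190.11  ]]
ivory 91.12013333333333
jar 58.46346666666667
ivory scene 10.78039886039886
```

View pics/k.png

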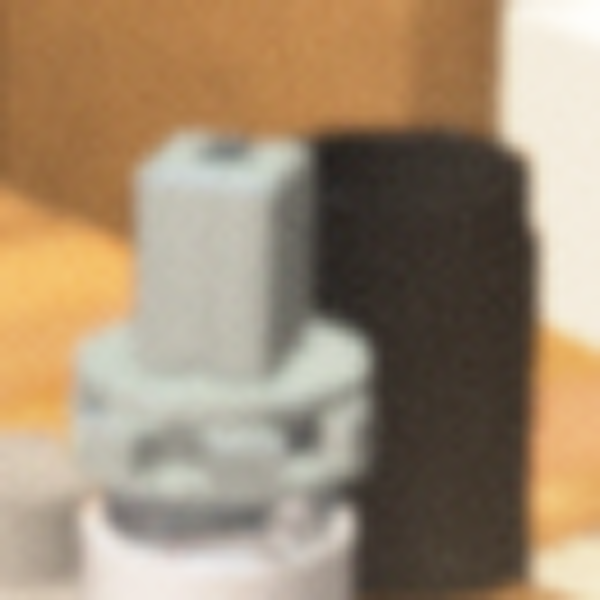

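The scene view has the head hole at row 171.0. Home predicts 171.4 and riding 168.5, so the arbor is home. I'll hand in.

```bash
python3 -c "
from plant import *
print(job_done())"
```

```text
the job is handed in; nothing more can be done
None
```

I lifted the arbor out of its parking block, fitted it taper down into the stand's nose, let go, and handed the job in with about 11.5 of the 51 s used. I had set the head to the notch angle measured from above. The pins met notches at once, so no searching turn was needed.

- **Seating:** the TCP stopped at 0.1336 m, exactly the height predicted for fully home. Force on the tool was about 2.6 N, a push of about 5 N on the nose allowing for the arbor's weight, with a twist under 0.1 N m. I relieved a small side load of about 2.6 N before letting go.
- **Camera check after release:** both cameras agree with "home" rather than "riding on the teeth". The scene view had the head hole at row 171.0, against 171.4 predicted for home and 168.5 for riding. The top view gave an axis offset of about 0.4 mm from my measured stand centre.
- **Upright:** it looks upright in the scene view; I did not measure the tilt.
- **Bystanders:** my picture-difference check was inconclusive. In the top view both differences were large, probably because the arm and the lighting had changed. In the scene view the ivory body changed only slightly; the jar was not checked there. I saw no sign of contact, and the tool passed the ivory body well above its top and never went near the jar.

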